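# Set the film reader's lamp to the third click

### The job

The lamp attenuator lever on the film reader has been left part of the way up. Push it with the outside of the fingers, never pinching it: first all the way home to its dark stop at the crank end, then back the other way, counting clicks, and leave it resting in the third click, never going past the third because stronger light fades the film. Finish clear of it, and leave the crank and the loose things on the reader and bench where they are.

Things in the scene. Friction and masses are not known exactly. Their poses are not given: they have to be found in the camera images.
- reader: fixed cast aluminium film reader base, 250 (x) by 360 (y) mm, deck 70 mm above the bench, crank on its -y side; origin under its centre, -x is its front. Pose varies. On the deck, from 5 mm in front of the origin backwards: film gate with lens (top 128 mm above the bench), lamp house (122 mm) and, 104 to 134 mm to either side, two upright reels (176 mm)
- scale_home (a point): on the slot in the brass scale plate (36 by 150 mm, lying along the reader's y near the front of the deck, top 72 mm above the bench), at the lever's home position: 70 mm in front of the reader's origin and 45 mm towards the crank. Six black tick marks 18 mm apart beside the slot show the positions, home nearest the crank; axes as the reader's
- lever (a joint): attenuator lever along the slot, m: 0 = home, dark stop at the crank end; grows along the reader's +y to 0.090. Clicks: first 0.018, second 0.036, third 0.054, then 0.072, 0.090. Spring detent: 5 to 7 N pushes it out of a position; 9 mm on it passes a hump, jumps ahead of the finger and settles in the next. Starts in or near click one or two, and stays where left
- lever_top (a point): middle of the top of the attenuator lever's black finger piece, 36 mm above the scale plate (108 mm above the bench). It is moulded in two halves, one facing the crank, one facing away; 26 mm across (reader x), 14 mm thick along the slot (reader y) reaching from 9 to 36 mm above the plate. At joint value q the point lies at x -70 mm, y -45 mm + q in the reader's frame
- condenser: loose green glass condenser disk, 50 mm across, 9 mm thick, lying on the deck past the bright end of the slot; origin at its underside. Leave it
- gear: loose white nylon gear, 46 mm across, 15 mm high, lying on the deck between the slot and the crank end; origin at its underside. Leave it
- canister: loose dented round tin film canister, 117 mm across, 36 mm high, on the bench at the reader's +y end; origin at its underside. Leave it
- brush: loose lens brush, 135 mm long, 18 mm wide, lying on the bench in front of the reader. Leave it
- loupe: loose black loupe, 42 mm across, 42 mm high, on the bench in front of the reader; origin at its underside. Leave it
- spare_reel: loose aluminium film reel, 92 mm across, 28 mm high, lying on the bench near the crank; origin at its underside. Leave it
- film_box: loose cardboard film box, 100 by 100 by 38 mm, on the bench at the reader's +y end; origin at its underside. Leave it
- crank (a joint): angle of the side crank, rad: its black wooden handle (23 mm thick, 62 mm long) on a 60 mm arm stands out of the reader's -y side, axis 55 mm behind the reader's origin and 130 mm above the bench; it carries the take-up reel. The handle starts somewhere towards the front. Leave it as it is

How it is judged:
By the outcome, as a careful person would: the job done as asked, in the order asked, and still so for the second after the job is handed in, with the robot touching nothing.
It also fails if it takes over 64 s, if anything falls off the work surface, if the arm or the gripper's body presses on something with over 40 N, if the wrist force passes 120 N, or if a joint passes its speed limit or range.

### The arm

A 7-joint arm with a two-finger parallel gripper is mounted at the origin on the work surface. World frame = base frame: x ahead of the robot, y to its left, z up, the work surface at z = 0. Lengths are in m, angles in rad, forces in N, time in s.
With the tool pointing down it reaches from about 0.4 to 0.9 m from the base axis. Payload 5.5 kg.
Tool frame: the origin (TCP) lies at the very end of the fingers, on their centre line; the grasp point (between the pads) lies 19 mm behind it; z points along the fingers, y is the line along which they close (so a half turn about z gives the same grasp; the last joint's range is limited). The gripper opens to 85 mm and grips with 20 to 120 N. Pads are 22 mm wide; open, the fingers measure 114 mm over their backs; the gripper's body (76 mm by 85 mm) begins 54 mm behind the grasp point. The pads swing forward as they close: fully open they stand 13 mm farther back than shut.
Start: joints at [1.561, 0.501, -0.427, 1.55, 0.221, 1.138, -0.21], TCP at [0.175, -0.626, 0.231] pointing down, gripper open.
Joint ranges: [-2.88, 2.88], [-0.31, 2.03], [-1.54, 1.56], [0.2, 2.42], [-1.41, 4.55], [0.19, 2.02], [-2.57, 2.57]. Speed limits (rad/s): [2.57, 2.57, 3.14, 3.14, 3.14, 3.14, 3.14].

### API

Orientations are given as a rotation vector (axis times angle).
In Python, from cell import ctrl gives the robot as it stands.
- The arm moves only by the tool play_rows, never from a script. Its argument "series" is a list of rows, each an object of numbers: "jaw": the opening, from 0 (shut) to 1 (fully open); "dx", "dy", "dz": the shift along the tool's x, y, z in m; "turn": the turn about the tool's z in rad. In form: [{"jaw": .., "dx": .., "dy": .., "dz": .., "turn": ..}, ...]. A call has 1 to 10 rows; each row shifts and turns the commanded pose from where the row before left it, along the tool's axes as they then stand; what a row does not reach is not made up. A row lasts 1/10 s, in which the tool goes at most 50 mm and 8.59 degrees, less where a joint would pass 70% of its speed; a pose out of reach is approached as far as the arm can. A call with a gripper value outside its range is refused whole. The fingers move at their own pace and stop on an object; the grip force is fixed at half the most. Time passes only in rows, so rows that do not move let the fingers close. It gives the time, the measured TCP pose, the force, the opening and the grip force at its end, in the units of the state.
- ctrl.get_obs(): the state, without advancing time (a new reading comes with each control period).
- ctrl.camera(name): name is "scene" or "top" or "wrist"; returns a dict with "color" (480x640x3 uint8, red, green, blue), "z_map" (480x640 float32, m along the optical axis (not along the pixel's ray), 0 where there is no reading), "fov_y" (degrees; the focal length in pixels is half the picture's height over the tangent of half this angle, whatever the lens; pixels are square), "cx", "cy" (the principal point, pixels), "xyz" and "attitude" of the camera in the world. Camera axes: x right, y up, looking along -z (the intrinsics and any distortion apply to the point x, -y, -z); pixel columns grow to the right and rows downward; lengths in m; the calibration is good to about 2 mm. The wrist camera is an equidistant fisheye: a pixel r from the principal point sees the ray r / f radians off the axis. A picture is of the moment at which its call begins.
- ctrl.finish_job(): hands the job in; it is judged then, once.
The state is a dict: "t": time; "joint_positions": joint angles; "joint_velocities": joint speeds; "joint_torque": joint torques, N m; "tool_pos": TCP position; "tool_rot": TCP orientation; "ft_force": force on the tool from outside, world axes, zero at the start; "ft_torque": the same for the moment, N m; "gripper_width": finger opening in m; "grasp_force": force on a finger pad.
Only numpy, scipy, OpenCV 4.12 (cv2) and the standard library are available. Lean on these libraries where they do the work, as an engineer would, in place of code of your own. Each camera call takes 0.05 s, during which the arm holds its last target. There are 200 camera calls.

## Working session

There is one attempt and no reset: what is moved stays moved. The work goes in short steps, Python scripts to look and compute and a tool call to move; the robot and the scene stay as the last step left them, time stands still between calls to the robot, and variables do not carry over. Pictures are saved under pics/ and viewed, at most 10 in all, crops included, and the job is handed in when it is done.

Besides the shell and the picture viewer there is one more tool, called after "Request:" as name(argument=value, ...), one argument or row to a line, values as JSON. play_rows: Moves the arm, as the interface text tells. Its arguments: {"type":"object","properties":{"series":{"type":"array"}},"required":["series"]}

```bash
mkdir -p pics; ls
cat > h.py <<'E'
import numpy as np, cv2
from scipy.spatial.transform import Rotation as R
from cell import ctrl
def grab(n):
    c=ctrl.camera(n); np.savez(f'{n}.npz',**c); return c
def load(n): return dict(np.load(f'{n}.npz'))
def rot(c):
    a=np.array(c['attitude']); return a if a.shape==(3,3) else (R.from_rotvec(a) if a.size==3 else R.from_quat(a)).as_matrix()
def cloud(c):
    f=240/np.tan(np.radians(float(c['fov_y']))/2); v,u=np.mgrid[:480,:640]; z=c['z_map']
    p=np.stack([(u-c['cx'])/f*z,-(v-c['cy'])/f*z,-z],-1)
    return p@rot(c).T+c['xyz']
def ray(c,u,v,h):
    f=240/np.tan(np.radians(float(c['fov_y']))/2)
    d=rot(c)@np.array([(u-c['cx'])/f,-(v-c['cy'])/f,-1]); o=np.array(c['xyz']); return o+d*(h-o[2])/d[2]
E
python3 - <<'E'
from h import *
for n in ('top','scene'):
    c=grab(n); cv2.imwrite(f'pics/{n}1.png',c['color'][:,:,::-1])
    print(n,{k:c[k] for k in c if k not in('color','z_map')})
print(ctrl.get_obs())
E
```

```text
pics
top {'fov_y': 54.5918405770627, 'cx': 312.6492484674114, 'cy': 236.04701480834618, 'xyz': array([0.54524798, 0.06519639, 0.91824257]), 'attitude': array([ 0.05309393, -0.0527671 , -1.58404455])}
scene {'fov_y': 43.64029182929591, 'cx': 314.2722407184194, 'cy': 236.63841326212165, 'xyz': array([1.686954  , 0.42173182, 0.85113446]), 'attitude': array([0.66449411, 0.92761246, 1.7565955 ])}
{'t': 0.1, 'joint_positions': array([ 1.56117432,  0.50176166, -0.42675474,  1.55135229,  0.22082175,
        1.13826934, -0.21030879]), 'joint_velocities': array([-0.00069825, -0.00137347, -0.00091982, -0.0017945 ,  0.00058381,
        0.0004298 ,  0.00017175]), 'joint_torque': array([-1.14904481e-02, -5.70818424e+01, -5.83895087e+00, -2.81748515e+01,
        1.04415350e-02,  5.62682966e-03, -1.04064691e-05]), 'tool_pos': array([ 0.1749027 , -0.62538522,  0.2303508 ]), 'tool_rot': array([-3.11069733e+00, -4.26991026e-01,  3.32542326e-04]), 'ft_force': array([-0.02420262,  0.23633134, -0.01960235]), 'ft_torque': array([-0.04457351,  0.01049184, -0.04032452]), 'grasp_force': 0.0, 'gripper_width': 0.08563109524482744}
```

View pics/top1.png

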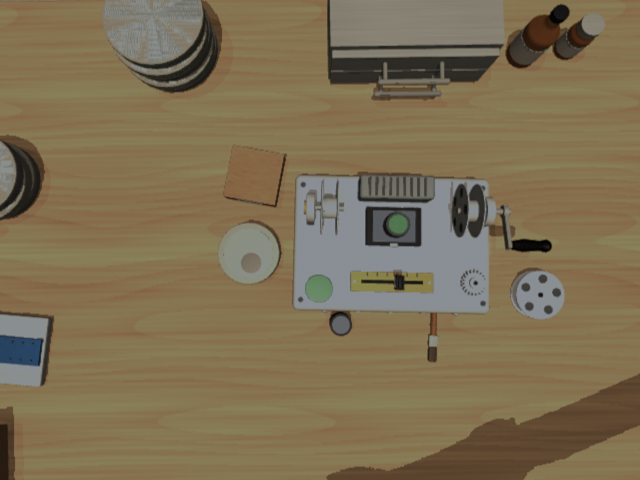

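View pics/scene1.png

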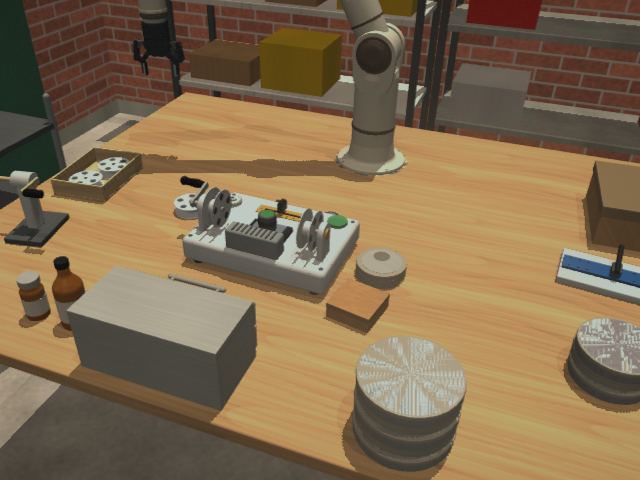

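Top view: the brass plate spans pixels (351–433, 272–292), with the lever near (400,282). The crank is on the right (-y), gear at (473,282), condenser at (319,288), brush at (433,337), and loupe at (341,323). Next I measure the frame.

Run:
```python
from h import *
c=load('top'); P=cloud(c); im=c['color']; hsv=cv2.cvtColor(im,cv2.COLOR_RGB2HSV)
# deck by depth
z=P[...,2]; m=((z>.06)&(z<.085)).astype(np.uint8); m[:, :285]=0;m[:,500:]=0;m[:165]=0;m[320:]=0
m=cv2.morphologyEx(m,cv2.MORPH_CLOSE,np.ones((25,25)));m=cv2.morphologyEx(m,cv2.MORPH_OPEN,np.ones((9,9)))
def rect(m,h):
    cs=max(cv2.findContours(m,0,2)[0],key=cv2.contourArea)
    w=np.array([ray(c,*p[0],h)[:2] for p in cs],np.float32)
    return cv2.minAreaRect(w*1000)
print('deck',rect(m,.07))
b=((hsv[...,0]>18)&(hsv[...,0]<32)&(hsv[...,1]>130)).astype(np.uint8); b[:265]=0;b[300:]=0;b[:,:340]=0;b[:,445:]=0
b=cv2.morphologyEx(b,cv2.MORPH_CLOSE,np.ones((13,13))); print('brass',rect(b,.072))
s=slice(262,302);t=slice(340,450)
print('lever z', [(v,u,P[v,u].round(4)) for v,u in zip(*np.where(((z>.095)&(z<.13))[s,t])) for v,u in [(v+262,u+340)]][::6])
cr=cv2.resize(im[255:310,335:455],None,fx=6.5,fy=6.5,interpolation=cv2.INTER_CUBIC); cv2.imwrite('pics/crop1.png',cr[:,:,::-1])
```

```text
deck ((585.91455078125, -77.27398681640625), (355.8083190917969, 248.19468688964844), 87.91748809814453)
brass ((517.959228515625, -85.08876037597656), (14.59780216217041, 28.460289001464844), 82.09097290039062)
lever z [(np.int64(276), np.int64(395), array([ 0.5281, -0.0791,  0.0962])), (np.int64(276), np.int64(401), array([ 0.5282, -0.0875,  0.1075])), (np.int64(277), np.int64(398), array([ 0.5265, -0.0824,  0.1064])), (np.int64(278), np.int64(395), array([ 0.5247, -0.0784,  0.0993])), (np.int64(278), np.int64(402), array([ 0.5247, -0.0891,  0.1078])), (np.int64(279), np.int64(399), array([ 0.523 , -0.0843,  0.1051])), (np.int64(280), np.int64(396), array([ 0.5213, -0.0791,  0.1051])), (np.int64(280), np.int64(402), array([ 0.5213, -0.0889,  0.1083])), (np.int64(281), np.int64(399), array([ 0.5197, -0.0832,  0.1107])), (np.int64(282), np.int64(396), array([ 0.5179, -0.0786,  0.1069])), (np.int64(282), np.int64(402), array([ 0.5178, -0.0886,  0.1091])), (np.int64(283), np.int64(399), array([ 0.5162, -0.0832,  0.1101])), (np.int64(284), np.int64(396), array([ 0.5144, -0.0788,  0.1058])), (np.int64(284), np.int64(402), array([ 0.5144, -0.0888,  0.108 ])), (np.int64(285), np.int64(399), array([ 0.5127, -0.0835,  0.1082])), (np.int64(286), np.int64(396), array([ 0.5109, -0.0789,  0.1046])), (np.int64(286), np.int64(402), array([ 0.511 , -0.0882,  0.1102])), (np.int64(287), np.int64(399), array([ 0.5093, -0.0833,  0.1087])), (np.int64(288), np.int64(396), array([ 0.5075, -0.0784,  0.1068])), (np.int64(288), np.int64(402), array([ 0.5074, -0.0887,  0.1072])), (np.int64(289), np.int64(399), array([ 0.5056, -0.084 ,  0.1042])), (np.int64(290), np.int64(397), array([ 0.5041, -0.0799,  0.1077])), (np.int64(290), np.int64(403), array([ 0.5039, -0.0905,  0.1065]))]
```

View pics/crop1.png

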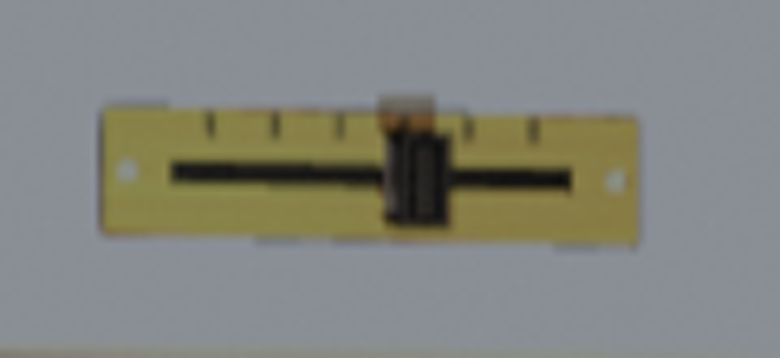

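Run:
```python
from h import *
c=load('top'); W=lambda x,y,h: ray(c,335+(x+.5)/6.5-.5,255+(y+.5)/6.5-.5,h)
T=[W(x,y,.072) for x,y in ((534,131),(468,129),(340,127),(276,125),(211,124))]
print('ticks',np.round(T,4).tolist())
d=T[4]-T[0]; print('len',np.linalg.norm(d),'yaw',np.degrees(np.arctan2(-d[0],d[1])))
a,b=W(172,172,.072),W(571,180,.072); print('slot',a,b,np.degrees(np.arctan2(-(a-b)[0],(a-b)[1])),np.linalg.norm(a-b))
C=[W(*p,.072) for p in((102,105),(638,118),(637,243),(102,233))]; print('plate',np.round(C,4).tolist(),np.mean(C,0))
print('levertop',W(426,180,.108),W(404,180,.108),W(448,180,.108))
P=cloud(c)
for n,(u,v) in dict(gear=(473,282),cond=(319,288),loupe=(341,323)).items(): print(n,P[v,u])
print('holes',W(127,171,.072),W(615,181,.072))
```

```text
ticks [[0.5293, -0.1228, 0.072], [0.5301, -0.1044, 0.072], [0.5312, -0.0687, 0.072], [0.532, -0.0508, 0.072], [0.5325, -0.0327, 0.072]]
len 0.09010479197166141 yaw -2.032523681303458
slot [ 0.51934591 -0.02155226  0.072     ] [ 0.51558576 -0.13267347  0.072     ] -1.9380476543021012 0.11118481317754496
plate [[0.5382, -0.0024, 0.072], [0.5325, -0.1519, 0.072], [0.4979, -0.1505, 0.072], [0.5027, -0.0017, 0.072]] [ 0.5178442  -0.07662818  0.072     ]
levertop [ 0.51738361 -0.08557746  0.108     ] [ 0.51746493 -0.0797088   0.108     ] [ 0.51730228 -0.09144608  0.108     ]
gear [ 0.51522728 -0.22022796  0.08382096]
cond [0.50814526 0.05487067 0.07856829]
loupe [0.4412486  0.01446153 0.04374645]
holes [ 0.51979723 -0.00901662  0.072     ] [ 0.51513856 -0.14492282  0.072     ]
```

The lever is at about q = 0.037, i.e. click two. The reader's +y direction is (0.0355, 0.9994), and home is near (0.516, -0.122). Now I work out the first moves in tool axes.

```bash
cat >> h.py <<'E'
UY=np.array([.0355,.9994,0]); UX=np.array([.9994,-.0355,0]); HOME=np.array([.516,-.1225,.072])
def st(goal=None):
    o=ctrl.get_obs(); M=R.from_rotvec(o['tool_rot']).as_matrix(); p=np.array(o['tool_pos']); d=p-HOME
    print('t %.1f'%o['t'],'reader xyq',(np.array([d@UX,d@UY,d[2]])*1000).round(1),'F',(np.array([UX,UY,[0,0,1]])@o['ft_force']).round(2),'w',round(o['gripper_width'],4))
    a=np.arctan2(M[:,1]@UX,M[:,1]@UY); print('toolz',M[:,2].round(3),'tool y angle off UY (deg, world cw)',np.degrees(a).round(2))
    if goal is not None:
        g=HOME+goal[0]*UX+goal[1]*UY+[0,0,goal[2]]; print('goal in tool axes mm',((g-p)@M*1000).round(1))
    return M
E
python3 -c "
from h import *
print(st((0,.08,.158)))"
```

```text
t 0.1 reader xyq [-323.  -514.7  158.4] F [-0.03  0.24 -0.02] w 0.0856
toolz [-0.     0.002 -1.   ] tool y angle off UY (deg, world cw) 162.33
goal in tool axes mm [ 488.3 -468.6    1.2]
[[ 9.63013336e-01  2.69453369e-01 -4.44641949e-04]
 [ 2.69453734e-01 -9.63011867e-01  1.68168025e-03]
 [ 2.49389338e-05 -1.73929094e-03 -9.99998487e-01]]
```

Request:
play_rows(
  series=[
    {"jaw": 0,"dx": 0.024,"dy": -0.023,"dz": 0,"turn": 0},
    {"jaw": 0,"dx": 0.024,"dy": -0.023,"dz": 0,"turn": 0},
    {"jaw": 0,"dx": 0.024,"dy": -0.023,"dz": 0,"turn": 0},
    {"jaw": 0,"dx": 0.024,"dy": -0.023,"dz": 0,"turn": 0},
    {"jaw": 0,"dx": 0.024,"dy": -0.023,"dz": 0,"turn": 0},
    {"jaw": 0,"dx": 0.024,"dy": -0.023,"dz": 0,"turn": 0},
    {"jaw": 0,"dx": 0.024,"dy": -0.023,"dz": 0,"turn": 0},
    {"jaw": 0,"dx": 0.024,"dy": -0.023,"dz": 0,"turn": 0},
    {"jaw": 0,"dx": 0.024,"dy": -0.023,"dz": 0,"turn": 0},
    {"jaw": 0,"dx": 0.024,"dy": -0.023,"dz": 0,"turn": 0},
  ],
)

```text
t: 1.1
tool_pos: [0.3446, -0.3384, 0.2311]
tool_rot: [-3.112, -0.427, 0.001]
ft_force: [-0.5, 0.4, 0.1]
gripper_width: -0.0001
grasp_force: 0.0
```

Request:
play_rows(
  series=[
    {"jaw": 0,"dx": 0.024,"dy": -0.023,"dz": 0,"turn": 0},
    {"jaw": 0,"dx": 0.024,"dy": -0.023,"dz": 0,"turn": 0},
    {"jaw": 0,"dx": 0.024,"dy": -0.023,"dz": 0,"turn": 0},
    {"jaw": 0,"dx": 0.024,"dy": -0.023,"dz": 0,"turn": 0},
    {"jaw": 0,"dx": 0.024,"dy": -0.023,"dz": 0,"turn": 0},
    {"jaw": 0,"dx": 0.024,"dy": -0.023,"dz": 0,"turn": 0},
    {"jaw": 0,"dx": 0.024,"dy": -0.023,"dz": 0,"turn": 0},
    {"jaw": 0,"dx": 0.024,"dy": -0.023,"dz": 0,"turn": 0},
    {"jaw": 0,"dx": 0,"dy": 0,"dz": 0,"turn": 0.15},
    {"jaw": 0,"dx": 0,"dy": 0,"dz": 0,"turn": 0.15},
  ],
)

```text
t: 2.1
tool_pos: [0.4798, -0.1092, 0.231]
tool_rot: [-3.14, 0.047, 0.001]
ft_force: [-0.8, -0.6, 0.4]
gripper_width: -0.0004
grasp_force: 0.0
```

```bash
python3 -c "
from h import *
st((0,.08,.06))
c=grab('wrist'); cv2.imwrite('pics/wrist1.png',c['color'][:,:,::-1]); print(c['fov_y'],c['xyz'])
"
```

```text
t 2.1 reader xyq [-36.6  12.  159. ] F [-0.8  -0.62  0.43] w -0.0004
toolz [-0.001  0.001 -1.   ] tool y angle off UY (deg, world cw) 179.69
goal in tool axes mm [ 37.  -67.8  99. ]
65.70646984690485 [ 0.55627816 -0.11269751  0.37360711]
```

View pics/wrist1.png

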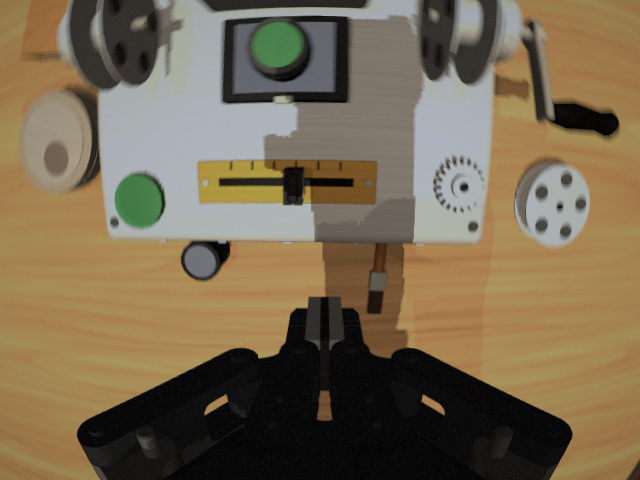

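The wrist view shows the lever at (293,186) by the second tick, with the scale clear on both sides. Next I move to the bright side and descend.

Request:
play_rows(
  series=[
    {"jaw": 0,"dx": 0.0185,"dy": -0.034,"dz": 0,"turn": 0},
    {"jaw": 0,"dx": 0.0185,"dy": -0.034,"dz": 0,"turn": 0.006},
    {"jaw": 0,"dx": 0,"dy": 0,"dz": 0.035,"turn": 0},
    {"jaw": 0,"dx": 0,"dy": 0,"dz": 0.035,"turn": 0},
    {"jaw": 0,"dx": 0,"dy": 0,"dz": 0.03,"turn": 0},
    {"jaw": 0,"dx": 0,"dy": 0,"dz": 0.02,"turn": 0},
    {"jaw": 0,"dx": 0,"dy": 0,"dz": 0.01,"turn": 0},
    {"jaw": 0,"dx": 0,"dy": 0,"dz": 0,"turn": 0},
  ],
)

```text
t: 2.95
tool_pos: [0.5173, -0.0438, 0.1001]
tool_rot: [-3.141, 0.05, 0.004]
ft_force: [-0.6, -0.7, 0.5]
gripper_width: 0.0001
grasp_force: 0.0
```

```bash
python3 -c "
from h import *
st((0,.06,.016))
c=grab('wrist'); cv2.imwrite('pics/wrist2.png',c['color'][:,:,::-1]); print(c['fov_y'],c['xyz'])
"
```

```text
t 3.0 reader xyq [-1.5 78.7 28.1] F [-0.54 -0.68  0.54] w 0.0001
toolz [-0.003  0.001 -1.   ] tool y angle off UY (deg, world cw) 179.78
goal in tool axes mm [ 1.4 18.7 12.1]
65.70646984690485 [ 0.594105   -0.04745658  0.24252847]
```

View pics/wrist2.png

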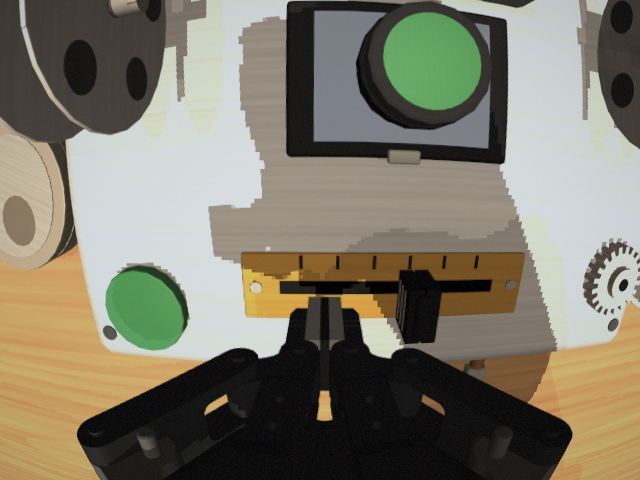

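The wrist view shows the ticks at 301–476, the lever near the 411 tick (second click), and the closed fingers on its bright side. I lower the fingers, then push slowly toward the crank.

Request:
play_rows(
  series=[
    {"jaw": 0,"dx": 0.0015,"dy": 0,"dz": 0.006,"turn": 0},
    {"jaw": 0,"dx": 0,"dy": 0,"dz": 0.006,"turn": 0},
    {"jaw": 0,"dx": 0,"dy": 0.005,"dz": 0,"turn": 0},
    {"jaw": 0,"dx": 0,"dy": 0.005,"dz": 0,"turn": 0},
    {"jaw": 0,"dx": 0,"dy": 0.005,"dz": 0,"turn": 0},
    {"jaw": 0,"dx": 0,"dy": 0.003,"dz": 0,"turn": 0},
    {"jaw": 0,"dx": 0,"dy": 0.002,"dz": 0,"turn": 0},
    {"jaw": 0,"dx": 0,"dy": 0.002,"dz": 0,"turn": 0},
    {"jaw": 0,"dx": 0,"dy": 0.002,"dz": 0,"turn": 0},
  ],
)

```text
t: 3.9
tool_pos: [0.5193, -0.0664, 0.0895]
tool_rot: [-3.139, 0.051, -0.001]
ft_force: [-0.7, 6.4, 2.2]
gripper_width: -0.0002
grasp_force: 3.1
```

Request:
play_rows(
  series=[
    {"jaw": 0,"dx": 0,"dy": 0.002,"dz": 0,"turn": 0},
  ],
)

```text
t: 4.0
tool_pos: [0.5193, -0.0671, 0.0895]
tool_rot: [-3.138, 0.049, -0.001]
ft_force: [-0.3, 8.0, 1.3]
gripper_width: -0.0
grasp_force: 4.3
```

Request:
play_rows(
  series=[
    {"jaw": 0,"dx": 0,"dy": 0.002,"dz": 0,"turn": 0},
  ],
)

```text
t: 4.1
tool_pos: [0.5192, -0.0681, 0.0895]
tool_rot: [-3.137, 0.048, -0.001]
ft_force: [-0.7, 11.1, 1.4]
gripper_width: 0.0001
grasp_force: 5.0
```

Request:
play_rows(
  series=[
    {"jaw": 0,"dx": 0,"dy": 0.002,"dz": 0,"turn": 0},
  ],
)

```text
t: 4.2
tool_pos: [0.5192, -0.0693, 0.0895]
tool_rot: [-3.136, 0.047, -0.001]
ft_force: [-1.3, 10.7, 1.8]
gripper_width: -0.0
grasp_force: 5.6
```

```bash
python3 -c "
from h import *
st((0,0.015,.016))
"
```

```text
t 4.2 reader xyq [ 1.3 53.2 17.5] F [-1.71 10.66  1.83] w -0.0
toolz [ 0.001  0.005 -1.   ] tool y angle off UY (deg, world cw) 179.67
goal in tool axes mm [-1.5 38.2  1.3]
```

Request:
play_rows(
  series=[
    {"jaw": 0,"dx": 0,"dy": 0.002,"dz": 0,"turn": 0},
  ],
)

```text
t: 4.3
tool_pos: [0.5191, -0.0708, 0.0895]
tool_rot: [-3.136, 0.046, -0.001]
ft_force: [-0.6, 12.1, 3.0]
gripper_width: 0.0002
grasp_force: 6.0
```

Request:
play_rows(
  series=[
    {"jaw": 0,"dx": 0,"dy": 0.001,"dz": 0,"turn": 0},
  ],
)

```text
t: 4.4
tool_pos: [0.5191, -0.0718, 0.0895]
tool_rot: [-3.136, 0.046, -0.001]
ft_force: [-1.2, 11.1, 1.9]
gripper_width: -0.0002
grasp_force: 5.5
```

Request:
play_rows(
  series=[
    {"jaw": 0,"dx": 0,"dy": 0.001,"dz": 0,"turn": 0},
  ],
)

```text
t: 4.5
tool_pos: [0.519, -0.0734, 0.0895]
tool_rot: [-3.137, 0.046, -0.001]
ft_force: [-0.1, 8.4, 1.7]
gripper_width: -0.0003
grasp_force: 4.3
```

Request:
play_rows(
  series=[
    {"jaw": 0,"dx": 0,"dy": 0.001,"dz": 0,"turn": 0},
  ],
)

```text
t: 4.6
tool_pos: [0.519, -0.0747, 0.0895]
tool_rot: [-3.137, 0.046, -0.001]
ft_force: [-0.9, 8.5, 1.5]
gripper_width: 0.0002
grasp_force: 3.5
```

Request:
play_rows(
  series=[
    {"jaw": 0,"dx": 0,"dy": 0.001,"dz": 0,"turn": 0},
    {"jaw": 0,"dx": 0,"dy": 0.001,"dz": 0,"turn": 0},
  ],
)

```text
t: 4.8
tool_pos: [0.5188, -0.0804, 0.0894]
tool_rot: [-3.141, 0.05, -0.0]
ft_force: [-0.3, 0.7, 0.1]
gripper_width: 0.0003
grasp_force: 0.3
```

Request:
play_rows(
  series=[
    {"jaw": 0,"dx": 0,"dy": 0.001,"dz": 0,"turn": 0},
    {"jaw": 0,"dx": 0,"dy": 0.001,"dz": 0,"turn": 0},
  ],
)

```text
t: 5.0
tool_pos: [0.5187, -0.0836, 0.0893]
tool_rot: [3.141, -0.053, 0.0]
ft_force: [-0.3, 2.0, 1.3]
gripper_width: -0.0001
grasp_force: 0.7
```

Request:
play_rows(
  series=[
    {"jaw": 0,"dx": 0,"dy": 0.001,"dz": 0,"turn": 0},
    {"jaw": 0,"dx": 0,"dy": 0.001,"dz": 0,"turn": 0},
  ],
)

```text
t: 5.2
tool_pos: [0.5187, -0.0842, 0.0893]
tool_rot: [-3.14, 0.052, -0.0]
ft_force: [-0.0, 5.4, 0.7]
gripper_width: 0.0
grasp_force: 2.4
```

Request:
play_rows(
  series=[
    {"jaw": 0,"dx": 0,"dy": 0.001,"dz": 0,"turn": 0},
    {"jaw": 0,"dx": 0,"dy": 0.001,"dz": 0,"turn": 0},
  ],
)

```text
t: 5.4
tool_pos: [0.5186, -0.0849, 0.0893]
tool_rot: [-3.139, 0.05, -0.0]
ft_force: [-0.1, 7.2, 0.8]
gripper_width: -0.0003
grasp_force: 3.8
```

Jumped to click one (contact at y ≈ -0.084, 18 mm on). Continue to home, contact expected at y ≈ -0.102.

Request:
play_rows(
  series=[
    {"jaw": 0,"dx": 0,"dy": 0.001,"dz": 0,"turn": 0},
    {"jaw": 0,"dx": 0,"dy": 0.001,"dz": 0,"turn": 0},
    {"jaw": 0,"dx": 0,"dy": 0.001,"dz": 0,"turn": 0},
    {"jaw": 0,"dx": 0,"dy": 0.001,"dz": 0,"turn": 0},
  ],
)

```text
t: 5.8
tool_pos: [0.5185, -0.0874, 0.0894]
tool_rot: [-3.137, 0.048, -0.0]
ft_force: [0.4, 9.6, 1.5]
gripper_width: 0.0001
grasp_force: 4.9
```

Request:
play_rows(
  series=[
    {"jaw": 0,"dx": 0,"dy": 0.001,"dz": 0,"turn": 0},
    {"jaw": 0,"dx": 0,"dy": 0.001,"dz": 0,"turn": 0},
    {"jaw": 0,"dx": 0,"dy": 0.001,"dz": 0,"turn": 0},
    {"jaw": 0,"dx": 0,"dy": 0.001,"dz": 0,"turn": 0},
  ],
)

```text
t: 6.2
tool_pos: [0.5184, -0.0915, 0.0893]
tool_rot: [-3.138, 0.048, -0.0]
ft_force: [-0.0, 7.0, 0.6]
gripper_width: 0.0001
grasp_force: 3.9
```

Request:
play_rows(
  series=[
    {"jaw": 0,"dx": 0,"dy": 0.001,"dz": 0,"turn": 0},
    {"jaw": 0,"dx": 0,"dy": 0.001,"dz": 0,"turn": 0},
    {"jaw": 0,"dx": 0,"dy": 0.001,"dz": 0,"turn": 0},
  ],
)

```text
t: 6.5
tool_pos: [0.5181, -0.0983, 0.0893]
tool_rot: [3.141, -0.052, -0.0]
ft_force: [-0.6, -0.1, 0.6]
gripper_width: 0.0
grasp_force: 0.1
```

Request:
play_rows(
  series=[
    {"jaw": 0,"dx": 0,"dy": 0.001,"dz": 0,"turn": 0},
    {"jaw": 0,"dx": 0,"dy": 0.001,"dz": 0,"turn": 0},
    {"jaw": 0,"dx": 0,"dy": 0.001,"dz": 0,"turn": 0},
  ],
)

```text
t: 6.8
tool_pos: [0.518, -0.1017, 0.0893]
tool_rot: [3.141, -0.053, -0.0]
ft_force: [-0.7, 1.5, 0.3]
gripper_width: 0.0
grasp_force: 0.6
```

Contact at -0.1015, as expected at home. I press gently to confirm the stop.

Request:
play_rows(
  series=[
    {"jaw": 0,"dx": 0,"dy": 0.001,"dz": 0,"turn": 0},
    {"jaw": 0,"dx": 0,"dy": 0.001,"dz": 0,"turn": 0},
  ],
)

```text
t: 7.0
tool_pos: [0.518, -0.1019, 0.0893]
tool_rot: [-3.14, 0.051, 0.0]
ft_force: [0.2, 4.8, 0.9]
gripper_width: -0.0002
grasp_force: 2.6
```

Request:
play_rows(
  series=[
    {"jaw": 0,"dx": 0,"dy": 0.001,"dz": 0,"turn": 0},
    {"jaw": 0,"dx": 0,"dy": 0.001,"dz": 0,"turn": 0},
  ],
)

```text
t: 7.2
tool_pos: [0.518, -0.102, 0.0893]
tool_rot: [-3.138, 0.049, -0.0]
ft_force: [0.0, 9.0, 0.3]
gripper_width: -0.0004
grasp_force: 4.6
```

Request:
play_rows(
  series=[
    {"jaw": 0,"dx": 0,"dy": 0.001,"dz": 0,"turn": 0},
    {"jaw": 0,"dx": 0,"dy": 0.001,"dz": 0,"turn": 0},
  ],
)

```text
t: 7.4
tool_pos: [0.518, -0.1021, 0.0893]
tool_rot: [-3.136, 0.047, -0.0]
ft_force: [-1.2, 12.2, 1.6]
gripper_width: 0.0001
grasp_force: 6.5
```

Stiff at y ≈ -0.102: the lever is home. I go up and over to the crank side of the lever.

Request:
play_rows(
  series=[
    {"jaw": 0,"dx": 0,"dy": -0.01,"dz": 0,"turn": 0},
    {"jaw": 0,"dx": 0,"dy": -0.01,"dz": 0,"turn": 0},
    {"jaw": 0,"dx": -0.001,"dy": 0,"dz": -0.03,"turn": 0},
    {"jaw": 0,"dx": 0,"dy": 0,"dz": -0.03,"turn": 0},
    {"jaw": 0,"dx": 0,"dy": 0,"dz": 0,"turn": 0},
    {"jaw": 0,"dx": 0,"dy": 0.025,"dz": 0,"turn": 0},
    {"jaw": 0,"dx": 0,"dy": 0.025,"dz": 0,"turn": 0},
    {"jaw": 0,"dx": 0,"dy": 0.02,"dz": 0,"turn": 0},
    {"jaw": 0,"dx": 0,"dy": 0,"dz": 0,"turn": 0},
  ],
)

```text
t: 8.3
tool_pos: [0.5143, -0.161, 0.1486]
tool_rot: [3.139, -0.061, -0.002]
ft_force: [-0.2, 0.7, -0.6]
gripper_width: -0.0001
grasp_force: 0.0
```

```bash
python3 -c "
from h import *
st((0,-.035,.016))
c=grab('wrist'); cv2.imwrite('pics/wrist3.png',c['color'][:,:,::-1])
"
```

```text
t 8.3 reader xyq [ -0.3 -38.5  76.6] F [-0.25  0.67 -0.58] w -0.0001
toolz [-0.001 -0.002 -1.   ] tool y angle off UY (deg, world cw) -179.81
goal in tool axes mm [ 0.4 -3.6 60.5]
```

View pics/wrist3.png

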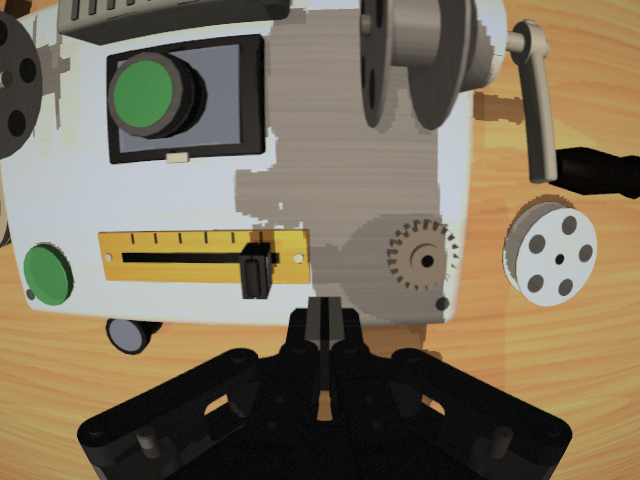

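The wrist view shows the lever (255,270) at the crank-end tick, home, and the tips clear between it and the gear. I descend and approach.

Request:
play_rows(
  series=[
    {"jaw": 0,"dx": 0,"dy": 0,"dz": 0.03,"turn": 0},
    {"jaw": 0,"dx": 0,"dy": 0,"dz": 0.02,"turn": 0},
    {"jaw": 0,"dx": 0,"dy": 0,"dz": 0.01,"turn": 0},
    {"jaw": 0,"dx": 0,"dy": -0.005,"dz": 0,"turn": 0},
    {"jaw": 0,"dx": 0,"dy": -0.005,"dz": 0,"turn": 0},
    {"jaw": 0,"dx": 0,"dy": -0.003,"dz": 0,"turn": 0},
    {"jaw": 0,"dx": 0,"dy": -0.002,"dz": 0,"turn": 0},
    {"jaw": 0,"dx": 0,"dy": -0.001,"dz": 0,"turn": 0},
  ],
)

```text
t: 9.15
tool_pos: [0.5166, -0.1422, 0.0903]
tool_rot: [3.139, -0.053, 0.003]
ft_force: [-0.0, -6.2, 2.6]
gripper_width: -0.0004
grasp_force: 2.6
```

Request:
play_rows(
  series=[
    {"jaw": 0,"dx": 0,"dy": -0.001,"dz": 0,"turn": 0},
    {"jaw": 0,"dx": 0,"dy": -0.001,"dz": 0,"turn": 0},
    {"jaw": 0,"dx": 0,"dy": -0.001,"dz": 0,"turn": 0},
  ],
)

```text
t: 9.45
tool_pos: [0.5167, -0.1412, 0.0903]
tool_rot: [3.137, -0.056, 0.003]
ft_force: [-0.3, -8.3, 2.2]
gripper_width: -0.0002
grasp_force: 4.4
```

Request:
play_rows(
  series=[
    {"jaw": 0,"dx": 0,"dy": -0.001,"dz": 0,"turn": 0},
    {"jaw": 0,"dx": 0,"dy": -0.001,"dz": 0,"turn": 0},
    {"jaw": 0,"dx": 0,"dy": -0.001,"dz": 0,"turn": 0},
  ],
)

```text
t: 9.75
tool_pos: [0.5167, -0.1391, 0.0904]
tool_rot: [3.136, -0.057, 0.003]
ft_force: [0.4, -9.7, 3.3]
gripper_width: 0.0001
grasp_force: 5.0
```

Request:
play_rows(
  series=[
    {"jaw": 0,"dx": 0,"dy": -0.001,"dz": 0,"turn": 0},
    {"jaw": 0,"dx": 0,"dy": -0.001,"dz": 0,"turn": 0},
  ],
)

```text
t: 9.95
tool_pos: [0.5167, -0.1374, 0.0904]
tool_rot: [3.136, -0.058, 0.003]
ft_force: [0.2, -11.3, 3.1]
gripper_width: 0.0001
grasp_force: 5.3
```

Request:
play_rows(
  series=[
    {"jaw": 0,"dx": 0,"dy": -0.001,"dz": 0,"turn": 0},
    {"jaw": 0,"dx": 0,"dy": -0.001,"dz": 0,"turn": 0},
  ],
)

```text
t: 10.15
tool_pos: [0.5169, -0.135, 0.0904]
tool_rot: [3.137, -0.058, 0.003]
ft_force: [-0.3, -8.1, 3.1]
gripper_width: -0.0001
grasp_force: 4.0
```

Request:
play_rows(
  series=[
    {"jaw": 0,"dx": 0,"dy": -0.001,"dz": 0,"turn": 0},
    {"jaw": 0,"dx": 0,"dy": -0.001,"dz": 0,"turn": 0},
  ],
)

```text
t: 10.35
tool_pos: [0.5169, -0.1308, 0.0902]
tool_rot: [3.139, -0.056, 0.003]
ft_force: [0.7, -2.5, 1.7]
gripper_width: 0.0002
grasp_force: 1.4
```

Request:
play_rows(
  series=[
    {"jaw": 0,"dx": 0,"dy": -0.001,"dz": 0,"turn": 0},
    {"jaw": 0,"dx": 0,"dy": -0.001,"dz": 0,"turn": 0},
  ],
)

```text
t: 10.55
tool_pos: [0.5162, -0.1261, 0.0894]
tool_rot: [-3.141, 0.051, -0.0]
ft_force: [0.1, -2.3, 1.1]
gripper_width: 0.0001
grasp_force: 0.9
```

Request:
play_rows(
  series=[
    {"jaw": 0,"dx": 0,"dy": -0.001,"dz": 0,"turn": 0},
    {"jaw": 0,"dx": 0,"dy": -0.001,"dz": 0,"turn": 0},
  ],
)

```text
t: 10.75
tool_pos: [0.5162, -0.1248, 0.0893]
tool_rot: [3.141, -0.052, -0.0]
ft_force: [-0.9, -2.6, 2.0]
gripper_width: 0.0002
grasp_force: 1.5
```

Request:
play_rows(
  series=[
    {"jaw": 0,"dx": 0,"dy": -0.001,"dz": 0,"turn": 0},
    {"jaw": 0,"dx": 0,"dy": -0.001,"dz": 0,"turn": 0},
  ],
)

```text
t: 10.95
tool_pos: [0.5163, -0.124, 0.0894]
tool_rot: [3.14, -0.053, -0.0]
ft_force: [-0.8, -6.2, 1.8]
gripper_width: -0.0003
grasp_force: 3.2
```

First click: contact at -0.1248. On to the second.

Request:
play_rows(
  series=[
    {"jaw": 0,"dx": 0,"dy": -0.001,"dz": 0,"turn": 0},
    {"jaw": 0,"dx": 0,"dy": -0.001,"dz": 0,"turn": 0},
    {"jaw": 0,"dx": 0,"dy": -0.001,"dz": 0,"turn": 0},
    {"jaw": 0,"dx": 0,"dy": -0.001,"dz": 0,"turn": 0},
  ],
)

```text
t: 11.35
tool_pos: [0.5163, -0.122, 0.0894]
tool_rot: [3.138, -0.056, -0.0]
ft_force: [-1.1, -9.3, 1.9]
gripper_width: -0.0002
grasp_force: 4.8
```

Request:
play_rows(
  series=[
    {"jaw": 0,"dx": 0,"dy": -0.001,"dz": 0,"turn": 0},
    {"jaw": 0,"dx": 0,"dy": -0.001,"dz": 0,"turn": 0},
    {"jaw": 0,"dx": 0,"dy": -0.001,"dz": 0,"turn": 0},
  ],
)

```text
t: 11.65
tool_pos: [0.5164, -0.1196, 0.0894]
tool_rot: [3.137, -0.056, -0.0]
ft_force: [0.1, -10.9, 2.4]
gripper_width: -0.0001
grasp_force: 5.3
```

Request:
play_rows(
  series=[
    {"jaw": 0,"dx": 0,"dy": -0.001,"dz": 0,"turn": 0},
    {"jaw": 0,"dx": 0,"dy": -0.001,"dz": 0,"turn": 0},
  ],
)

```text
t: 11.85
tool_pos: [0.5164, -0.1175, 0.0894]
tool_rot: [3.137, -0.057, -0.0]
ft_force: [-0.7, -8.5, 1.5]
gripper_width: -0.0001
grasp_force: 4.0
```

Request:
play_rows(
  series=[
    {"jaw": 0,"dx": 0,"dy": -0.001,"dz": 0,"turn": 0},
    {"jaw": 0,"dx": 0,"dy": -0.001,"dz": 0,"turn": 0},
  ],
)

```text
t: 12.05
tool_pos: [0.5166, -0.1134, 0.0894]
tool_rot: [3.14, -0.055, -0.0]
ft_force: [-0.6, -1.7, 2.8]
gripper_width: 0.0001
grasp_force: 1.2
```

Request:
play_rows(
  series=[
    {"jaw": 0,"dx": 0,"dy": -0.001,"dz": 0,"turn": 0},
    {"jaw": 0,"dx": 0,"dy": -0.001,"dz": 0,"turn": 0},
  ],
)

```text
t: 12.25
tool_pos: [0.5166, -0.1086, 0.0891]
tool_rot: [-3.14, 0.051, 0.001]
ft_force: [0.1, 0.3, -0.0]
gripper_width: -0.0002
grasp_force: 0.0
```

Second click. Contact is expected at -0.107 and the next jump near -0.097.

Request:
play_rows(
  series=[
    {"jaw": 0,"dx": 0,"dy": -0.001,"dz": 0,"turn": 0},
    {"jaw": 0,"dx": 0,"dy": -0.001,"dz": 0,"turn": 0},
    {"jaw": 0,"dx": 0,"dy": -0.001,"dz": 0,"turn": 0},
    {"jaw": 0,"dx": 0,"dy": -0.001,"dz": 0,"turn": 0},
  ],
)

```text
t: 12.65
tool_pos: [0.5166, -0.1065, 0.0891]
tool_rot: [3.14, -0.053, -0.001]
ft_force: [-0.6, -3.9, -1.2]
gripper_width: 0.0
grasp_force: 1.9
```

Request:
play_rows(
  series=[
    {"jaw": 0,"dx": 0,"dy": -0.001,"dz": 0,"turn": 0},
    {"jaw": 0,"dx": 0,"dy": -0.001,"dz": 0,"turn": 0},
    {"jaw": 0,"dx": 0,"dy": -0.001,"dz": 0,"turn": 0},
  ],
)

```text
t: 12.95
tool_pos: [0.5166, -0.1054, 0.0892]
tool_rot: [3.138, -0.055, -0.001]
ft_force: [-0.6, -8.1, -0.4]
gripper_width: -0.0002
grasp_force: 4.1
```

Request:
play_rows(
  series=[
    {"jaw": 0,"dx": 0,"dy": -0.001,"dz": 0,"turn": 0},
    {"jaw": 0,"dx": 0,"dy": -0.001,"dz": 0,"turn": 0},
    {"jaw": 0,"dx": 0,"dy": -0.001,"dz": 0,"turn": 0},
  ],
)

```text
t: 13.25
tool_pos: [0.5166, -0.1035, 0.0892]
tool_rot: [3.137, -0.056, -0.001]
ft_force: [-0.1, -9.9, -1.4]
gripper_width: -0.0002
grasp_force: 4.9
```

Request:
play_rows(
  series=[
    {"jaw": 0,"dx": 0,"dy": -0.001,"dz": 0,"turn": 0},
    {"jaw": 0,"dx": 0,"dy": -0.001,"dz": 0,"turn": 0},
  ],
)

```text
t: 13.45
tool_pos: [0.5167, -0.1018, 0.0892]
tool_rot: [3.137, -0.057, -0.001]
ft_force: [-0.6, -10.5, -1.8]
gripper_width: -0.0004
grasp_force: 5.2
```

Request:
play_rows(
  series=[
    {"jaw": 0,"dx": 0,"dy": -0.001,"dz": 0,"turn": 0},
  ],
)

```text
t: 13.55
tool_pos: [0.5167, -0.101, 0.0892]
tool_rot: [3.137, -0.057, -0.001]
ft_force: [-0.9, -11.8, -1.3]
gripper_width: 0.0001
grasp_force: 5.3
```

Request:
play_rows(
  series=[
    {"jaw": 0,"dx": 0,"dy": -0.001,"dz": 0,"turn": 0},
  ],
)

```text
t: 13.65
tool_pos: [0.5168, -0.0998, 0.0892]
tool_rot: [3.137, -0.057, -0.001]
ft_force: [-0.9, -7.4, -1.4]
gripper_width: -0.0003
grasp_force: 4.1
```

Request:
play_rows(
  series=[
    {"jaw": 0,"dx": 0,"dy": -0.001,"dz": 0,"turn": 0},
  ],
)

```text
t: 13.75
tool_pos: [0.5168, -0.0983, 0.0892]
tool_rot: [3.138, -0.056, -0.001]
ft_force: [-0.3, -9.3, -1.2]
gripper_width: 0.0004
grasp_force: 4.5
```

Request:
play_rows(
  series=[
    {"jaw": 0,"dx": 0,"dy": 0,"dz": 0,"turn": 0},
  ],
)

```text
t: 13.85
tool_pos: [0.5169, -0.0969, 0.0892]
tool_rot: [3.139, -0.055, -0.001]
ft_force: [-0.6, -3.3, -0.9]
gripper_width: -0.0004
grasp_force: 0.8
```

Request:
play_rows(
  series=[
    {"jaw": 0,"dx": 0,"dy": 0,"dz": 0,"turn": 0},
    {"jaw": 0,"dx": 0,"dy": 0,"dz": 0,"turn": 0},
  ],
)

```text
t: 14.05
tool_pos: [0.5175, -0.0938, 0.0894]
tool_rot: [-3.14, 0.051, -0.001]
ft_force: [0.5, -0.4, -0.1]
gripper_width: 0.0002
grasp_force: 0.0
```

```bash
python3 -c "
from h import *
st()
c=grab('wrist'); cv2.imwrite('pics/wrist4.png',c['color'][:,:,::-1])
"
```

```text
t 14.1 reader xyq [ 0.5 28.7 17.4] F [ 0.52 -0.34 -0.07] w 0.0002
toolz [ 0.001  0.001 -1.   ] tool y angle off UY (deg, world cw) 179.83
```

View pics/wrist4.png

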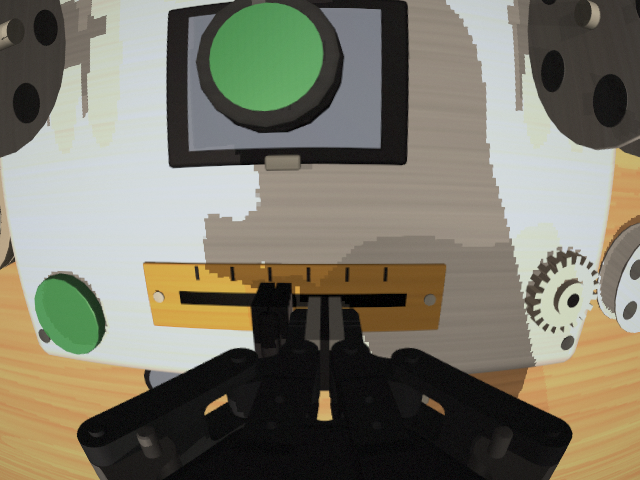

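Force is zero, and the lever (272,300) sits by the fourth tick (270), which is the third click. I back off toward the crank, lift and clear.

Request:
play_rows(
  series=[
    {"jaw": 0,"dx": 0,"dy": 0.008,"dz": 0,"turn": 0},
    {"jaw": 0,"dx": 0,"dy": 0.008,"dz": 0,"turn": 0},
    {"jaw": 0,"dx": 0,"dy": 0,"dz": -0.03,"turn": 0},
    {"jaw": 0,"dx": 0,"dy": 0,"dz": -0.04,"turn": 0},
    {"jaw": 0,"dx": 0,"dy": 0,"dz": -0.04,"turn": 0},
    {"jaw": 0,"dx": 0,"dy": 0,"dz": -0.04,"turn": 0},
    {"jaw": 0,"dx": -0.04,"dy": 0,"dz": 0,"turn": 0},
    {"jaw": 0,"dx": -0.04,"dy": 0,"dz": 0,"turn": 0},
    {"jaw": 0,"dx": -0.02,"dy": 0,"dz": 0,"turn": 0},
    {"jaw": 0,"dx": 0,"dy": 0,"dz": 0,"turn": 0},
  ],
)

```text
t: 15.1
tool_pos: [0.4139, -0.1086, 0.2392]
tool_rot: [3.139, -0.055, -0.003]
ft_force: [0.5, -0.6, 0.6]
gripper_width: 0.0003
grasp_force: 0.0
```

```bash
python3 -c "
from h import *
st()
a=load('top'); c=grab('wrist'); cv2.imwrite('pics/wrist5.png',c['color'][:,:,::-1])
"
```

```text
t 15.1 reader xyq [-102.5   10.3  167.2] F [ 0.48 -0.56  0.61] w 0.0003
toolz [-0.002 -0.002 -1.   ] tool y angle off UY (deg, world cw) 179.99
```

View pics/wrist5.png

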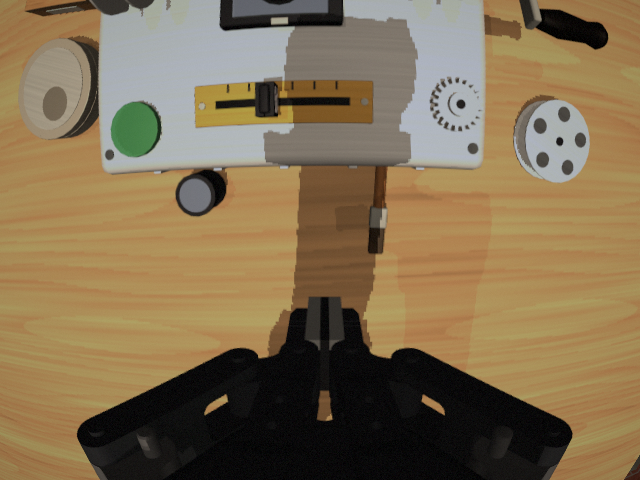

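The lever (267,98) covers the third-click tick (ticks at 337, 315, 292, [270], 249, 228). Everything else is in place, and the arm is clear.

```bash
python3 -c "
from cell import ctrl
print(ctrl.finish_job())"
```

```text
the job is handed in; nothing more can be done
None
```

The lever was pushed home to its dark stop, then back three clicks, and now rests in the third; the arm is clear, the crank and loose things look undisturbed, and the job was handed in at about 15 s.

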